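# Pin the hinged paper press shut

## Task

Close the lid of the wooden paper press fully, then lock it: take the long locking pin from its cradle and push it sideways through the holes in both metal lugs and the lid's tongue between them, until its handle is up against the lug, and let go. Leave the short pin, the paint bottle, the jar and the brush alone.

Things in the scene. Friction and masses are not known exactly. Their poses are not given: they have to be found in the camera images.
- press: Wooden paper press fixed to the table: base board 240 x 220, 30 high, hinged lid, two upright aluminium lugs at its front. Origin on the table under the middle of the lid; x to the hinge side, y along hinge and holes, z up. Hinge axis along y at x 92, z 32. Closed lid: x -88 to 88, y -100 to 100, flat top at z 50 (two strips 10 high from x = -20 back).
- stack (a point): Middle of the hole line, at press (-108, 0, 85), press's axes; the line runs level along y. 12.5 mm holes through two lugs (y -19 to -9 and 9 to 19, x -124 to -92, top z 101, fixed) and the lid's upright tongue (y -7 to 7, same outline). They line up only with the lid fully closed. Outer lug faces are 19 either side; the pin may enter from either side.
- lid (a joint): Lid angle in rad: 0 fully closed (against its stop), growing as the front edge rises; starts 0.45 to 0.85. The stiff hinge keeps the lid where it is left; a push of a few newtons down on its front edge closes it.
- lid_edge (a point): Point on the lid's flat top, 13 in from its front edge and 60 to the -y side of the tongue; a good place to push down. It moves with the lid, on an arc of radius 168 about the hinge axis: closed, it is at press (-75, -60, 50).
- long_pin: The pin to use, about 120 g. Black handle 70 long (x -38 to 32), 16 wide (y), 24 high (z); round steel shaft, diameter 10, 68 long, along +x to the tip at x 100, its last 10 tapered. Origin on the shaft's axis, in the handle. Starts level on a wooden cradle, axis 45 above the table; held from below at x -38 to -28 and 40 to 48, the handle's middle is free; lifts straight up.
- long_pin_tip (a point): Tip of the long pin's shaft, on its axis, 68 ahead of the shoulder.
- long_pin_shoulder (a point): Middle of the front face of the long pin's handle (pin x = 32), where the shaft begins; this face stops against the outer lug face when the pin is home, 19 from the middle of the holes.
- short_pin: A pin too short for this job, to be left on its cradle: same handle, origin and axes as the long pin and a like cradle, but its shaft is only 34 long (tip at x 66). The two cradles may be swapped from run to run.
- paint: Closed paint bottle, 52 in diameter, 140 high, standing; origin under its middle. Leave alone.
- jar: Closed glass jar, 56 in diameter, 60 high, standing; origin under its middle. Leave alone.
- brush: Paint brush lying on the table. Leave alone.
Not all that is in view belongs to the job. Leave any purple look-alike of the long_pin alone.

How it is judged:
By the outcome, as a careful person would: the job done as asked, in the order asked, and still so for the second after the job is handed in, with the robot touching nothing.
It also fails if it takes over 58 s, if anything falls off the work surface, if the arm or the gripper's body presses on something with over 40 N, if the wrist force passes 120 N, or if a joint passes its speed limit or range.

## Robot

A 7-joint arm with a two-finger parallel gripper is mounted at the origin on the work surface. World frame = base frame: x ahead of the robot, y to its left, z up, the work surface at z = 0. Lengths are in m, angles in rad, forces in N, time in s.
With the tool pointing down it reaches from about 0.35 to 0.9 m from the base axis. Payload 19.9 kg.
Tool frame: the origin (TCP) lies between the finger pads; the fingertips stand 17 mm ahead of it and the grasp point (between the pads) lies 2 mm behind it (arm.tips_ahead is the y of the fingertips in the tool frame, in m); y points along the fingers, x is the direction in which the jaws open and shut, and the axes are right-handed (so a half turn about y gives the same grasp; the last joint's range is limited). The gripper opens to 85 mm and grips with 20 to 120 N. Pads are 22 mm wide; open, the fingers measure 114 mm over their backs; the gripper's body (76 mm by 85 mm) begins 54 mm behind the grasp point. The pads swing forward as they close: fully open they stand 13 mm farther back than shut.
Start: joints at [-1.234, 0.417, -0.01, 1.614, 0.005, 1.111, -0.053], TCP at [0.231, 0.581, 0.248] pointing down, gripper open.
Joint ranges: [-2.81, 2.81], [-0.39, 2.02], [-1.27, 1.25], [0.06, 2.57], [-1.19, 4.33], [0.19, 2], [-2.82, 2.82]. Speed limits (rad/s): [1.89, 1.89, 2.39, 2.39, 3.01, 3.01, 3.01].

## Interface

Orientations are given as [roll, pitch, yaw] about the fixed x, y, z axes, in that order (R = Rz(yaw) Ry(pitch) Rx(roll)).
In Python, from plant import readout, optics, ticket, arm gives the robot as it stands.
- The arm moves only by the tool apply_moves, never from a script. Its argument "deltas" is a list of rows, each an object with "grip": the gripper command: -1 is shut, 1 is fully open, values between are in proportion; "travel": the shift along the tool's x, y, z in cm, a list of three; "rotation": the turn, a rotation vector about the tool's x, y, z in degrees, a list of three. A call has 1 to 5 rows; each row is the pose to reach, as a shift and turn from the pose commanded when the call began, along the tool's axes at that moment; what a row does not reach only later rows make up. A row lasts 1/8 s, in which the tool goes at most 62.5 mm and 10.7 degrees, less where a joint would pass 70% of its speed; a pose out of reach is approached as far as the arm can. A call with a gripper value outside its range is refused whole. The fingers move at their own pace and stop on an object; the grip force is fixed at half the most. Time passes only in rows, so rows that repeat a pose let the fingers close. It gives the time, the measured TCP pose, the force and the opening at its end, in the units of the state.
- readout.state(): the state, without advancing time (a new reading comes with each control period).
- optics.read_camera(name): name is "side" or "top" or "wrist"; returns the picture (400x640x3 uint8, red, green, blue); there is no depth.
- optics.camera_info(name): a dict with "fx", "fy", "cx", "cy" (pixels), "xyz" and "rotation" of the camera in the world; the wrist camera has in their place "hand_eye" (4x4, takes a point from camera to tool coordinates, whose origin is the TCP and whose axes are the tool frame's). Camera axes: x right, y down, z forward; pixel columns grow to the right and rows downward; lengths in m; the calibration is good to about 2 mm. A picture is of the moment at which its call begins: read the wrist's pose just before it. camera_info takes no time and is no camera call.
- ticket.close_job(): hands the job in, once; it reports no verdict.
The state is a dict: "t": time; "joint_positions": joint angles; "joint_velocities": joint speeds; "tau": joint torques, N m; "ee_pos": TCP position; "orientation": TCP orientation; "force": force on the tool from outside, world axes, zero at the start; "wrist_torque": the same for the moment, N m; "grip_width": finger opening in m.
Only numpy, scipy, OpenCV 4.12 (cv2) and the standard library are available. Lean on these libraries where they do the work, as an engineer would, in place of code of your own. Each camera call takes 0.05 s, during which the arm holds its last target. There are 200 camera calls.

## Working session

There is one attempt and no reset: what is moved stays moved. The work goes in short steps, Python scripts to look and compute and a tool call to move; the robot and the scene stay as the last step left them, time stands still between calls to the robot, and variables do not carry over. Pictures are saved under pics/ and viewed, on a budget of 10 in all, crops included, one or two more only if the job needs it, and the job is handed in when it is done.

Besides the shell and the picture viewer there is one more tool, called after "Emit:" as name([rows], argument=value, ...), one row to a line, values as JSON. apply_moves: Moves the arm, as the interface text tells. Its arguments: {"type":"object","properties":{"deltas":{"type":"array"}},"required":["deltas"]}

```bash
ls; mkdir -p pics
python3 - <<'E'
from plant import readout, optics, ticket, arm
import cv2,numpy as np
s=readout.state(); print({k:np.round(v,3).tolist() for k,v in s.items()}); print(arm.tips_ahead, dir(arm))
for n in("top","side","wrist"):
    print(n,optics.camera_info(n)); cv2.imwrite(f"pics/{n}0.png",optics.read_camera(n)[:,:,::-1])
a=[cv2.imread(f"pics/{n}0.png") for n in("top","side")]
E
```

```text
pics
{'t': 0.0, 'joint_positions': [-1.234, 0.418, -0.01, 1.614, 0.005, 1.111, -0.053], 'joint_velocities': [-0.001, -0.001, -0.0, 0.001, 0.002, -0.002, 0.001], 'tau': [-0.0, -86.444, 0.679, -43.491, 0.019, 0.007, 0.0], 'ee_pos': [0.231, 0.58, 0.248], 'orientation': [-1.571, 0.001, 1.192], 'force': [0.133, 0.07, -0.282], 'wrist_torque': [0.002, -0.008, -0.005], 'grip_width': 0.085}
0.017 ['PlanningError', '__class__', '__delattr__', '__dict__', '__dir__', '__doc__', '__eq__', '__format__', '__ge__', '__getattribute__', '__getstate__', '__gt__', '__hash__', '__init__', '__init_subclass__', '__le__', '__lt__', '__module__', '__ne__', '__new__', '__reduce__', '__reduce_ex__', '__repr__', '__setattr__', '__sizeof__', '__str__', '__subclasshook__', '__weakref__', 'tips_ahead']
top {'fx': 361.4874510782822, 'fy': 361.4874510782822, 'cx': 311.5557963300836, 'cy': 199.0606978755515, 'xyz': array([0.39727588, 0.04872113, 1.19206444]), 'rotation': array([-3.0178436 ,  0.0132759 , -1.56259378])}
side {'fx': 434.64926111883256, 'fy': 434.64926111883256, 'cx': 325.86960254128076, 'cy': 200.32624821738918, 'xyz': array([ 0.51054894, -0.62686399,  0.85404651]), 'rotation': array([-2.39925878, -0.01620104, -0.07411833])}
wrist {'fx': 279.61187013807745, 'fy': 279.61187013807745, 'cx': 318.22475044407906, 'cy': 201.37589095521727, 'hand_eye': array([[ 9.99999780e-01, -3.26461264e-04,  5.76726082e-04,
        -3.70101424e-04],
       [-6.49082695e-04, -3.06881625e-01,  9.51747470e-01,
        -1.25813248e-01],
       [-1.33722045e-04, -9.51747636e-01, -3.06881769e-01,
         7.79468468e-02],
       [ 0.00000000e+00,  0.00000000e+00,  0.00000000e+00,
         1.00000000e+00]])}
```

View pics/top0.png

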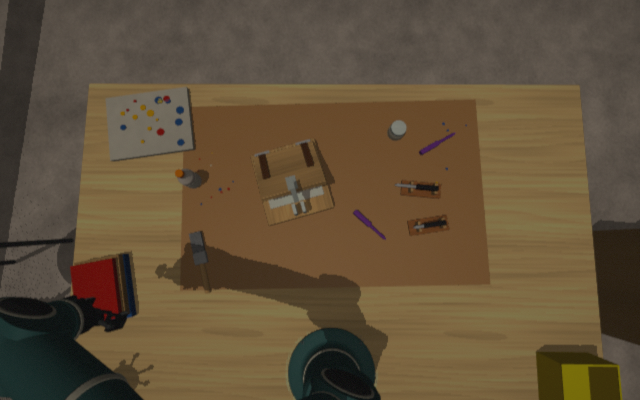

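View pics/side0.png

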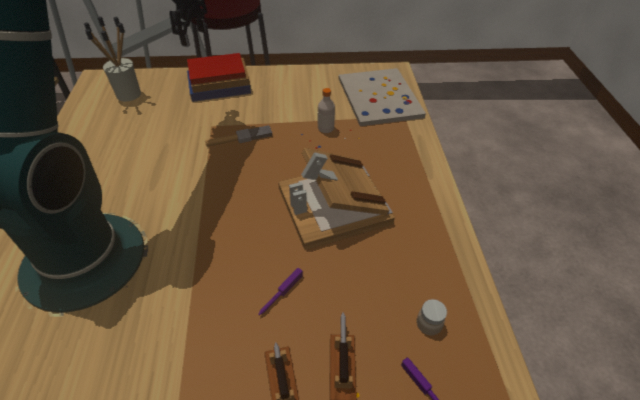

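Top view: the press is at (293,185) with its lid half open and its lugs at about (298,200). The upper cradle's pin is at (418,187) and the lower cradle's at (428,225). There are two purple look-alikes, at (436,143) and (369,224). Next I'll enlarge the pins in both views.

```bash
cat > h.py <<'E'
import numpy as np,cv2
from scipy.spatial.transform import Rotation as R
from plant import readout, optics
def pose(s=None):
    s=s or readout.state(); return R.from_euler('xyz',s['orientation']).as_matrix(),np.array(s['ee_pos'])
def cam(n,s=None):
    i=optics.camera_info(n)
    if n=='wrist':
        A,p=pose(s);H=i['hand_eye'];return i,A@H[:3,:3],A@H[:3,3]+p
    return i,R.from_euler('xyz',i['rotation']).as_matrix(),np.array(i['xyz'])
def ray(c,uv):
    i,A,p=c; d=A@np.array([(uv[0]-i['cx'])/i['fx'],(uv[1]-i['cy'])/i['fy'],1]); return p,d/np.linalg.norm(d)
def onz(c,uv,z):
    p,d=ray(c,uv); return p+d*(z-p[2])/d[2]
def tri(*obs):  # (c,uv)...  -> point, rms miss
    M=np.zeros((3,3));b=np.zeros(3);L=[ray(*o) for o in obs]
    for p,d in L: P=np.eye(3)-np.outer(d,d);M+=P;b+=P@p
    x=np.linalg.solve(M,b); return x,[round(1000*np.linalg.norm(np.cross(x-p,d)),1) for p,d in L]
def proj(c,X):
    i,A,p=c;q=A.T@(np.array(X)-p);return np.array([i['fx']*q[0]/q[2]+i['cx'],i['fy']*q[1]/q[2]+i['cy']])
def delta(pos,rpy,s=None,R0=None,p0=None):
    """shift (cm) and turn (deg) in tool axes from current to target"""
    A,p=pose(s) if R0 is None else (R0,p0)
    B=R.from_euler('xyz',rpy).as_matrix()
    return np.round(A.T@(np.array(pos)-p)*100,2).tolist(),np.round(np.degrees(R.from_matrix(A.T@B).as_rotvec()),2).tolist()
E
python3 - <<'E'
import cv2,numpy as np
t=cv2.imread('pics/top0.png');s=cv2.imread('pics/side0.png')
def c(im,x,y,w,h,k):return cv2.resize(np.clip(im[y:y+h,x:x+w]*1.6,0,255).astype('uint8'),(w*k,h*k),interpolation=cv2.INTER_CUBIC)
a=c(t,240,135,100,100,4);b=c(t,380,165,80,80,5)[:400,:400]
d=c(s,270,140,130,100,3);d=cv2.resize(d,(400,200*308//308)) if 0 else c(s,270,145,133,66,3);e=c(s,255,310,133,66,3)
d=c(s,270,140,80,40,5) if 0 else cv2.resize(s[140:240,270:400],(400,200*400//400)) if 0 else cv2.resize(s[145:245,275:400],(250,200),interpolation=cv2.INTER_CUBIC)
e=cv2.resize(s[310:400,250:380],(288,200),interpolation=cv2.INTER_CUBIC)
out=np.zeros((600,800,3),'uint8');out[:400,:400]=a;out[:400,400:]=b;out[400:,:250]=d;out[400:,400:688]=e
cv2.imwrite('pics/m1.png',out)
E
```

```text
(no output)
```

View pics/m1.png

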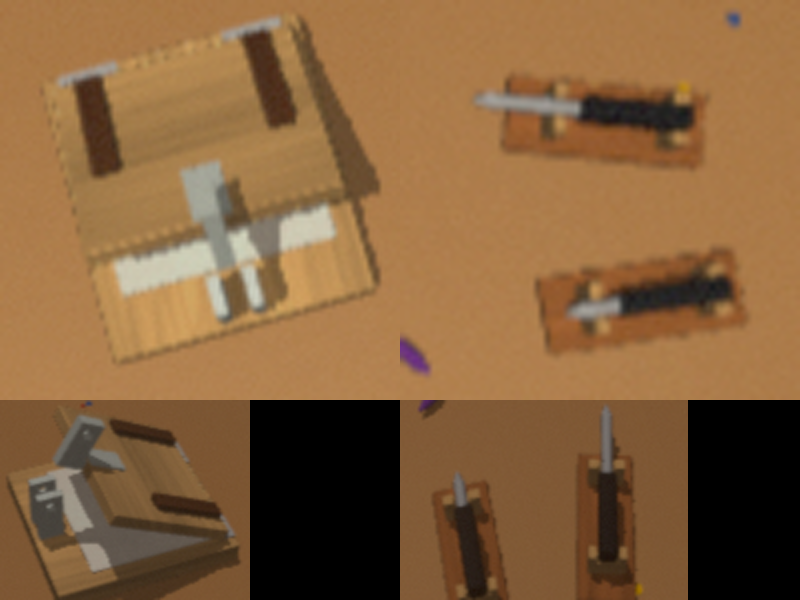

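The long pin is the one in the upper cradle: its tip is at top px (395.6,184.6), its shoulder at (416.4,186.2) and its end at (438.6,188.2). Its shaft is as long as its handle. The lower pin, at (428,225), has a stubby shaft, so it is the short one. Now the coarse positions.

Run:
```python
from h import *
T=cam('top');S=cam('side')
print('tip',tri((T,(395.6,184.6)),(S,(343,313.6))),'sh',tri((T,(416.4,186.2)),(S,(343.5,342.4))))
for n,uv in dict(tip=(395.6,184.6),sh=(416.4,186.2),tail=(438.6,188.2)).items(): print(n,onz(T,uv,.045 if n=='tip' else .052))
a=onz(T,(269.5,225),.03);b=onz(T,(334.5,207),.03);print('base front corners',a,b,np.linalg.norm(a-b))
e=(a-b)/np.linalg.norm(a-b);yaw=np.arctan2(-e[0],e[1]);print('press yaw',yaw)
ex=np.array([np.cos(yaw),np.sin(yaw),0])
L=[onz(T,(240+x/4,135+y/4),.101) for x,y in((224,316),(261,306))];print('lug front tops',L)
```

```text
tip (array([ 0.58907684, -0.20338659,  0.04652925]), [np.float64(1.0), np.float64(1.0)]) sh (array([ 0.58319011, -0.26757533,  0.0536004 ]), [np.float64(1.1), np.float64(1.1)])
tip [ 0.58828606 -0.2037835   0.045     ]
sh [ 0.58236293 -0.26808279  0.052     ]
tail [ 0.57635993 -0.33813006  0.052     ]
base front corners [0.45675232 0.19990719 0.03      ] [ 0.51635938 -0.00895005  0.03      ] 0.21719656663535516
press yaw 0.2780055139659931
lug front tops [array([0.4869847 , 0.11105138, 0.101     ]), array([0.49477657, 0.08311303, 0.101     ])]
```

```bash
cat >> h.py <<'E'
YAW=0.278; O=np.array([.610,.131,0])
def P(x,y,z): # press mm -> world m
    c,s=np.cos(YAW),np.sin(YAW); return O+np.array([c*x-s*y,s*x+c*y,z])/1000
def lid(x,y,z,f): # lid point (closed coords) at angle f
    dx,dz=x-92,z-32; return P(92+dx*np.cos(f)+dz*np.sin(f),y,32-dx*np.sin(f)+dz*np.cos(f))
E
python3 - <<'E'
from h import *
T=cam('top');S=cam('side')
X,m=tri((T,(328,182)),(S,(330,206)));print('lid corner',X,m)
for f in(.45,.55,.65,.75,.85): print(f,proj(T,lid(-88,-100,50,f)),proj(S,lid(-88,-100,50,f)),proj(T,lid(-88,100,50,f)))
for f in(.7,):
  for g in (f,.5,.3,.15,0,-.03): print(g,lid(-75,-60,50,g))
E
```

```text
lid corner [0.57979854 0.01538982 0.13202582] [np.float64(0.6), np.float64(0.6)]
0.45 [327.16152837 183.24669816] [329.13809811 206.84133397] [262.40994376 201.08061406]
0.55 [326.37024471 179.1106305 ] [333.58649134 201.23738752] [260.78838097 197.15664981]
0.65 [325.41512461 174.47096342] [338.70373927 195.71564171] [259.06071719 192.71068294]
0.75 [324.30372248 169.37470656] [344.4343682  190.35450246] [257.24734248 187.7863663 ]
0.85 [323.04700836 163.88037935] [350.70959714 185.23249386] [255.37152515 182.43909476]
0.7 [0.6032598  0.06668081 0.15335151]
0.5 [0.58230265 0.06069984 0.12786055]
0.3 [0.56663308 0.0562279  0.09854793]
0.15 [0.55873536 0.05397397 0.07475405]
0 [0.55434551 0.05272115 0.05      ]
-0.03 [0.55389858 0.0525936  0.04498265]
```

Both views agree: the lid corner is at z 0.132, so the lid angle is about 0.47 rad. I'll push the lid down with shut fingers, following its arc.

Run:
```python
from h import *
print(delta((.575,.060,.248),(-np.pi/2,0,.278)))
```

```text
([-35.64, 0.02, -51.2], [0.03, 52.37, -0.05])
```

Emit:
apply_moves([
  {"grip": -1,"travel": [-3.6,0,-5.1],"rotation": [0,10,0]},
  {"grip": -1,"travel": [-7.2,0,-10.2],"rotation": [0,20,0]},
  {"grip": -1,"travel": [-10.7,0,-15.4],"rotation": [0,30,0]},
  {"grip": -1,"travel": [-14.3,0,-20.5],"rotation": [0,40,0]},
  {"grip": -1,"travel": [-17.8,0,-25.6],"rotation": [0,50,0]},
])

```text
t: 0.78
ee_pos: [0.4039, 0.3187, 0.2484]
orientation: [-1.571, -0.0, 0.314]
force: [0.4, 0.8, 0.6]
grip_width: -0.0001
```

Run:
```python
from h import *
print(readout.state()['t'],pose()[1],delta((.575,.060,.248),(-np.pi/2,0,.278)))
```

```text
0.775 [0.40388143 0.31874376 0.24836746] ([8.29, 0.03, -29.89], [-0.01, 2.04, 0.0])
```

Emit:
apply_moves([
  {"grip": -1,"travel": [1.7,0,-6.0],"rotation": [0,2,0]},
  {"grip": -1,"travel": [3.4,0,-12.0],"rotation": [0,2,0]},
  {"grip": -1,"travel": [5,0,-18.0],"rotation": [0,2,0]},
  {"grip": -1,"travel": [6.7,0,-24],"rotation": [0,2,0]},
  {"grip": -1,"travel": [8.3,0,-29.9],"rotation": [0,2,0]},
])

```text
t: 1.4
ee_pos: [0.5767, 0.0611, 0.2483]
orientation: [-1.571, -0.0, 0.285]
force: [1.1, 1.1, 0.2]
grip_width: -0.0001
```

Run:
```python
from h import *
s=readout.state()
print(s['t'],s['ee_pos'],s['orientation'])
for f in (.55,.45,.35,.25,.15,.07,0,-.03): print(f,delta(lid(-72,-60,50+17,f)*[1,1,0]+[0,0,lid(-72,-60,50,f)[2]+.017],(-np.pi/2,0,.278)))
cv2.imwrite('pics/w1.png',optics.read_camera('wrist')[:,:,::-1])
```

```text
1.4 [0.57665999 0.06110054 0.24832272] [-1.57075572e+00 -1.17562689e-04  2.84766754e-01]
0.55 ([2.17, 9.83, -0.21], [-0.0, 0.39, 0.01])
0.45 ([1.08, 11.18, -0.2], [-0.0, 0.39, 0.01])
0.35 ([0.12, 12.62, -0.19], [-0.0, 0.39, 0.01])
0.25 ([-0.7, 14.13, -0.19], [-0.0, 0.39, 0.01])
0.15 ([-1.37, 15.7, -0.18], [-0.0, 0.39, 0.01])
0.07 ([-1.79, 16.99, -0.18], [-0.0, 0.39, 0.01])
0 ([-2.08, 18.13, -0.18], [-0.0, 0.39, 0.01])
-0.03 ([-2.18, 18.62, -0.18], [-0.0, 0.39, 0.01])
```

View pics/w1.png

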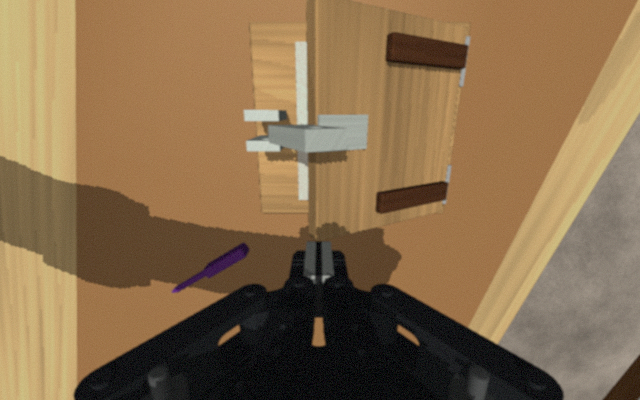

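Run:
```python
from h import *
W=cam('wrist')
for n,X in dict(lugL=P(-124,19,101),lugR=P(-124,-19,101),corner=lid(-88,-100,50,.47),cornerL=lid(-88,100,50,.47),le=lid(-75,-60,50,.47)).items(): print(n,proj(W,X).round(1))
```

```text
lugL [237.9 102.1]
lugR [241.5 144. ]
corner [307.7 233.4]
cornerL [304.4 -16.2]
le [319.9 191.4]
```

Emit:
apply_moves([
  {"grip": -1,"travel": [1.6,5,-0.2],"rotation": [0,0,0]},
  {"grip": -1,"travel": [1.6,9.2,-0.2],"rotation": [0,0,0]},
  {"grip": -1,"travel": [1.4,10.6,-0.2],"rotation": [0,0,0]},
  {"grip": -1,"travel": [0.6,11.9,-0.2],"rotation": [0,0,0]},
  {"grip": -1,"travel": [-0.2,13.2,-0.2],"rotation": [0,0,0]},
])

```text
t: 2.08
ee_pos: [0.5747, 0.0604, 0.117]
orientation: [-1.571, -0.002, 0.285]
force: [2.0, 1.6, 2.0]
grip_width: 0.0
```

Emit:
apply_moves([
  {"grip": -1,"travel": [-0.7,1.2,0],"rotation": [0,0,0]},
  {"grip": -1,"travel": [-1.2,2.4,0],"rotation": [0,0,0]},
  {"grip": -1,"travel": [-1.6,3.6,0],"rotation": [0,0,0]},
  {"grip": -1,"travel": [-1.8,4.5,0],"rotation": [0,0,0]},
  {"grip": -1,"travel": [-1.9,5.0,0],"rotation": [0,0,0]},
])

```text
t: 2.7
ee_pos: [0.5565, 0.055, 0.0665]
orientation: [-1.571, -0.0, 0.284]
force: [-20.7, -0.1, 78.4]
grip_width: 0.0
```

Emit:
apply_moves([
  {"grip": -1,"travel": [0,-1,0],"rotation": [0,0,0]},
  {"grip": -1,"travel": [0,-4,0],"rotation": [0,0,0]},
  {"grip": -1,"travel": [0,-9,0],"rotation": [0,0,0]},
  {"grip": -1,"travel": [0,-14,0],"rotation": [0,0,0]},
  {"grip": -1,"travel": [0,-17,0],"rotation": [0,0,0]},
])

```text
t: 3.32
ee_pos: [0.5565, 0.0549, 0.2386]
orientation: [-1.571, -0.002, 0.284]
force: [0.8, -0.1, -0.1]
grip_width: 0.0001
```

Run:
```python
from h import *
s=readout.state();print(s['t'],s['ee_pos'],s['orientation'])
ims=[cv2.cvtColor(optics.read_camera(n),cv2.COLOR_RGB2BGR) for n in('wrist','top','side')]
for n,i in zip('wts',ims): cv2.imwrite(f'pics/{n}2.png',i)
a=cv2.resize(ims[0][60:260,200:400],(400,400),interpolation=cv2.INTER_CUBIC)
b=cv2.resize(ims[1][135:235,240:340],(400,400),interpolation=cv2.INTER_CUBIC)
c=cv2.resize(ims[2][145:245,275:400],(250,200),interpolation=cv2.INTER_CUBIC)
o=np.zeros((600,800,3),'uint8');o[:400,:400]=a;o[:400,400:]=np.clip(b*1.5,0,255);o[400:,:250]=c;cv2.imwrite('pics/m2.png',o)
```

```text
3.325 [0.55651005 0.05491571 0.23864619] [-1.57090941 -0.00178262  0.28433165]
```

View pics/m2.png

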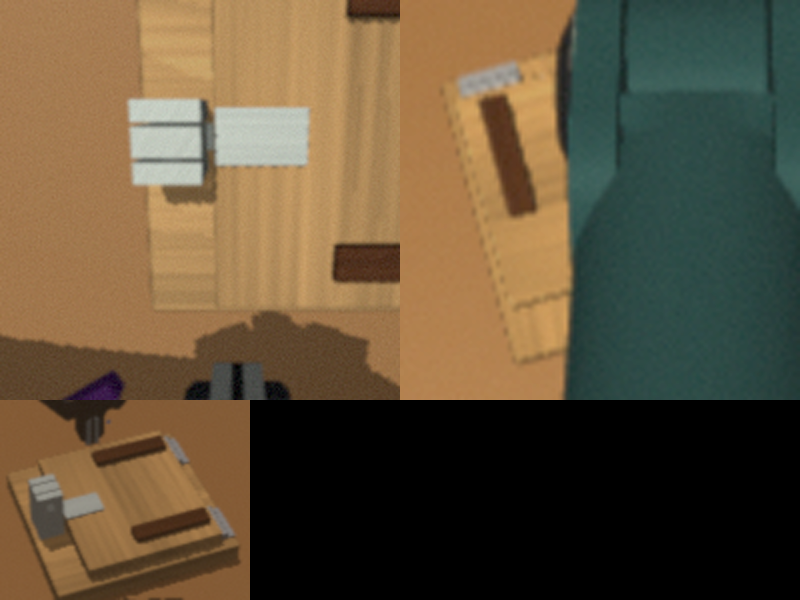

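The lid is closed: the three tops line up as one block, with wrist px corners at about (264,110), (300,110), (302,152) and (266,153). I'll measure that block, then go to the pin.

```bash
cat >> h.py <<'E'
def quad(img,roi,thr_s=60,thr_v=150,show=None):
    x,y,w,h=roi; c=cv2.cvtColor(img[y:y+h,x:x+w],cv2.COLOR_BGR2HSV)
    m=((c[...,1]<thr_s)&(c[...,2]>thr_v)).astype('uint8')*255
    m=cv2.morphologyEx(m,cv2.MORPH_CLOSE,np.ones((5,5)))
    k=max(cv2.findContours(m,cv2.RETR_EXTERNAL,cv2.CHAIN_APPROX_NONE)[0],key=cv2.contourArea)
    r=cv2.minAreaRect(k); return cv2.boxPoints(r)+[x,y],np.array(r[0])+[x,y],r
E
python3 - <<'E'
from h import *
im=cv2.imread('pics/w2.png')
c=cv2.cvtColor(im,cv2.COLOR_BGR2HSV)
for p in((280,115),(280,130),(280,148),(305,130),(330,130),(285,100)): print(p,c[p[1],p[0]])
s=dict(ee_pos=[0.55651005,0.05491571,0.23864619],orientation=[-1.57090941,-0.00178262,0.28433165])
W=cam('wrist',s)
b,cc,r=quad(im,(255,95,48,70)); print(b,cc)
Q=np.array([onz(W,q,.101) for q in b]);print(Q, [np.linalg.norm(Q[i]-Q[i-1]) for i in range(4)])
print('centre',onz(W,cc,.101),'pred',P(-108,0,101))
E
```

```text
(280, 115) [ 47  11 203]
(280, 130) [ 47  12 199]
(280, 148) [ 48  15 202]
(305, 130) [ 50   7 116]
(330, 130) [ 49  14 201]
(285, 100) [ 17 123 182]
[[264. 109.]
 [302. 109.]
 [302. 152.]
 [264. 152.]] [283.  130.5]
[[0.48819049 0.11822381 0.101     ]
 [0.52079678 0.12774942 0.101     ]
 [0.53086512 0.09086211 0.101     ]
 [0.4967306  0.0809091  0.101     ]] [np.float64(0.038279515018905065), np.float64(0.03396920433323564), np.float64(0.038236702086263084), np.float64(0.0355559813213435)]
centre [0.50903563 0.10485853 0.101     ] pred [0.50614653 0.10136124 0.101     ]
```

Run:
```python
from h import *
print(delta((.580,-.302,.20),(-np.pi/2,0,-.092)))
```

```text
([-7.79, 3.73, -34.93], [-0.03, 21.58, 0.13])
```

Emit:
apply_moves([
  {"grip": -1,"travel": [-1.4,0.0,-6.0],"rotation": [0,4.5,0]},
  {"grip": 1,"travel": [-2.8,0,-12.0],"rotation": [0,9,0]},
  {"grip": 1,"travel": [-4.2,0.7,-18.0],"rotation": [0,13.5,0]},
  {"grip": 1,"travel": [-5.6,1.7,-24.0],"rotation": [0,18,0]},
  {"grip": 1,"travel": [-7.0,2.7,-30.0],"rotation": [0,21.6,0]},
])

```text
t: 4.1
ee_pos: [0.5727, -0.2542, 0.2077]
orientation: [-1.571, 0.002, -0.094]
force: [1.1, 1.3, 0.0]
grip_width: 0.0727
```

Emit:
apply_moves([
  {"grip": 1,"travel": [1.0,1.0,-4.9],"rotation": [0,0,0]},
  {"grip": 1,"travel": [1.0,1.0,-4.9],"rotation": [0,0,0]},
])

```text
t: 4.35
ee_pos: [0.5765, -0.3065, 0.1968]
orientation: [-1.572, 0.004, -0.098]
force: [-0.5, 0.1, 0.9]
grip_width: 0.0854
```

Run:
```python
from h import *
s=readout.state();print(s['t'],s['ee_pos'],s['orientation'],s['grip_width'])
im=cv2.cvtColor(optics.read_camera('wrist'),cv2.COLOR_RGB2BGR);cv2.imwrite('pics/w3.png',im)
W=cam('wrist',s)
u=(.0921,.9957);o=np.array([.5798,-.2997])
for n,k,z in(('tip',.1,.045),('sh',.032,.045),('orig',0,.057),('tail',-.038,.057)): print(n,proj(W,[o[0]+k*u[0],o[1]+k*u[1],z]).round(1))
```

```text
4.35 [ 0.57645416 -0.30647801  0.19682137] [-1.57226769  0.00376843 -0.09812969] 0.08539357677930705
tip [320.4  77.8]
sh [320.7 152.7]
orig [320.9 187.2]
tail [321.  223.1]
```

View pics/w3.png

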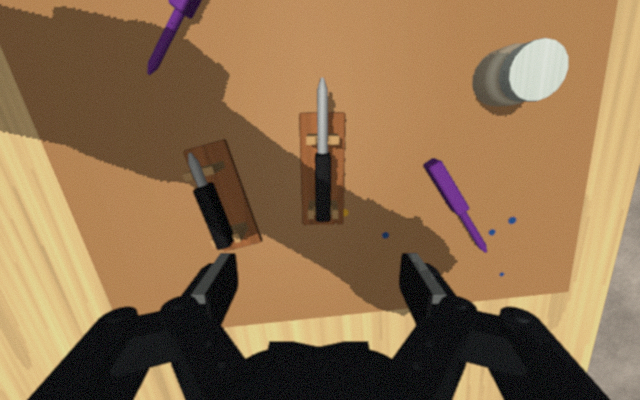

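The predictions match: tip at px (322,78), shoulder at (323,152), tail at (323,221). The short pin is on the left at (212,215), and the purple ones are apart from both. I'll get subpixel midlines, then look again from lower down to get the height.

```bash
cat >> h.py <<'E'
def pinpts(im,roi):
    """midline of dark handle and bright grey shaft: rows->mid columns; returns handle pts, shaft pts"""
    x,y,w,h=roi;g=im[y:y+h,x:x+w].astype(int);mx=g.max(2);mn=g.min(2)
    out=[]
    for m in((mx<60),((mx-mn<40)&(mx>75))):
        m=cv2.morphologyEx(m.astype('uint8'),cv2.MORPH_OPEN,np.ones((2,2)))
        n,l,st,_=cv2.connectedComponentsWithStats(m)
        if n<2: out.append(np.zeros((0,3)));continue
        l=(l==1+np.argmax(st[1:,4]));rr=np.where(l.any(1))[0]
        out.append(np.array([[x+np.where(l[r])[0].mean(),y+r,l[r].sum()] for r in rr]))
    return out
E
python3 - <<'E'
from h import *
h_,s_=pinpts(cv2.imread('pics/w3.png'),(300,60,48,175))
for a in(h_,s_):print(a[:3].round(1).tolist(),a[-3:].round(1).tolist(),np.median(a[:,2]),np.polyfit(a[:,1],a[:,0],1))
E
```

```text
[[329.0, 154.0, 3.0], [323.6, 155.0, 11.0], [324.0, 156.0, 15.0]] [[323.5, 220.0, 14.0], [323.5, 221.0, 14.0], [323.5, 222.0, 12.0]] 16.0 [-1.16733650e-02  3.25906714e+02]
[[323.0, 79.0, 3.0], [322.5, 80.0, 4.0], [323.0, 81.0, 5.0]] [[323.5, 152.0, 10.0], [323.5, 153.0, 10.0], [322.5, 154.0, 8.0]] 11.0 [6.24743677e-03 3.22337963e+02]
```

Emit:
apply_moves([
  {"grip": 0.3,"travel": [0.2,3.0,0.5],"rotation": [0,0,0]},
  {"grip": 0.3,"travel": [0.2,7.0,0.5],"rotation": [0,0,0]},
  {"grip": 0.3,"travel": [0.2,7.0,0.5],"rotation": [0,0,0]},
])

```text
t: 4.78
ee_pos: [0.5799, -0.2955, 0.1266]
orientation: [-1.569, 0.005, -0.091]
force: [-0.8, -0.1, 0.0]
grip_width: 0.0557
```

Run:
```python
from h import *
s=readout.state();print(s['t'],s['ee_pos'],s['orientation'],s['grip_width'])
im=cv2.cvtColor(optics.read_camera('wrist'),cv2.COLOR_RGB2BGR);cv2.imwrite('pics/w4.png',im)
W4=cam('wrist',s);W3=cam('wrist',dict(ee_pos=[0.57645416,-0.30647801,0.19682137],orientation=[-1.57226769,0.00376843,-0.09812969]))
h4,s4=pinpts(im,(270,0,100,290))
h3,s3=pinpts(cv2.imread('pics/w3.png'),(300,60,48,175))
for a in(h4,s4):print(a[:3].round(1).tolist(),a[-3:].round(1).tolist(),np.median(a[:,2]),np.polyfit(a[:,1],a[:,0],1))
print('tip',tri((W3,s3[0][:2]),(W4,s4[0][:2])))
print('sh',tri((W3,h3[0][:2]),(W4,h4[0][:2])))
print('tail',tri((W3,h3[-1][:2]),(W4,h4[-1][:2])))
```

```text
4.775 [ 0.57987946 -0.29546965  0.12655392] [-1.56894209  0.0050294  -0.09125577] 0.05574691476192966
[[321.5, 181.0, 4.0], [322.8, 182.0, 5.0], [322.1, 183.0, 9.0]] [[321.5, 266.0, 18.0], [322.0, 267.0, 17.0], [322.0, 268.0, 15.0]] 20.0 [2.16422262e-03 3.21081304e+02]
[[321.5, 85.0, 2.0], [321.5, 86.0, 4.0], [321.0, 87.0, 5.0]] [[321.0, 182.0, 13.0], [321.0, 183.0, 11.0], [321.5, 184.0, 2.0]] 14.0 [4.89048905e-04 3.21399223e+02]
tip (array([ 0.59162858, -0.19840273,  0.01703484]), [np.float64(0.3), np.float64(0.3)])
sh (array([ 0.58786667, -0.26813491,  0.04950647]), [np.float64(3.0), np.float64(3.0)])
tail (array([ 0.57901341, -0.33820042,  0.05300171]), [np.float64(0.1), np.float64(0.1)])
```

Run:
```python
from h import *
s=readout.state();print(s['ee_pos'],s['orientation'],np.abs(s['joint_velocities']).max())
W4=cam('wrist',dict(ee_pos=[0.57987946,-0.29546965,0.12655392],orientation=[-1.56894209,0.0050294,-0.09125577]));W3=cam('wrist',dict(ee_pos=[0.57645416,-0.30647801,0.19682137],orientation=[-1.57226769,0.00376843,-0.09812969]))
for c,f in((W3,'pics/w3.png'),(W4,'pics/w4.png')):
    h,sh=pinpts(cv2.imread(f),(270,0,100,290) if 'w4' in f else (300,60,48,175))
    h=h[3:-2];sh=sh[2:-4]
    H=np.array([onz(c,q[:2],.057) for q in h]);S=np.array([onz(c,q[:2],.045+.0) for q in sh])
    for n,A in(('h',H),('s',S),('all',np.vstack([H,S]))):
        k=np.polyfit(A[:,1],A[:,0],1);print(n,'x at y=-.30,-.20',np.polyval(k,[-.30,-.20]).round(4),'yaw',-np.arctan(k[0]).round(4),'yrange',A[:,1].min().round(4),A[:,1].max().round(4))
```

```text
[ 0.58075963 -0.29647365  0.12880098] [-1.57013483  0.00216772 -0.09167375] 0.03385910240215901
h x at y=-.30,-.20 [0.5825 0.5922] yaw -0.0971 yrange -0.3344 -0.2705
s x at y=-.30,-.20 [0.5825 0.5912] yaw -0.0866 yrange -0.2655 -0.203
all x at y=-.30,-.20 [0.5825 0.5913] yaw -0.0884 yrange -0.3344 -0.203
h x at y=-.30,-.20 [0.5821 0.5906] yaw -0.0848 yrange -0.334 -0.2674
s x at y=-.30,-.20 [0.5822 0.5909] yaw -0.0864 yrange -0.2673 -0.2019
all x at y=-.30,-.20 [0.5821 0.5909] yaw -0.0879 yrange -0.334 -0.2019
```

Run:
```python
from h import *
print(delta((.5819,-.303,.047),(-np.pi/2,0,-.088)))
```

```text
([0.19, 8.18, -0.64], [-0.04, -0.21, -0.12])
```

Emit:
apply_moves([
  {"grip": 0.3,"travel": [0.2,2.5,-0.6],"rotation": [0,-0.2,0]},
  {"grip": 0.3,"travel": [0.2,5.0,-0.6],"rotation": [0,-0.2,0]},
  {"grip": 0.3,"travel": [0.2,7.0,-0.6],"rotation": [0,-0.2,0]},
  {"grip": 0.3,"travel": [0.2,8.2,-0.6],"rotation": [0,-0.2,0]},
  {"grip": 0.3,"travel": [0.2,8.2,-0.6],"rotation": [0,-0.2,0]},
])

```text
t: 5.45
ee_pos: [0.5824, -0.3036, 0.0469]
orientation: [-1.571, 0.001, -0.089]
force: [0.4, -0.1, 0.3]
grip_width: 0.0555
```

Emit:
apply_moves([
  {"grip": -1,"travel": [0,0,0],"rotation": [0,0,0]},
  {"grip": -1,"travel": [0,0,0],"rotation": [0,0,0]},
  {"grip": -1,"travel": [0,0,0],"rotation": [0,0,0]},
  {"grip": -1,"travel": [0,0,0],"rotation": [0,0,0]},
])

```text
t: 5.95
ee_pos: [0.5828, -0.3038, 0.0482]
orientation: [-1.571, -0.001, -0.089]
force: [-3.3, 1.9, 6.2]
grip_width: 0.0148
```

Run:
```python
from h import *
s=readout.state();print(s)
```

```text
{'t': 5.95, 'joint_positions': array([ 0.09406141,  0.76226039,  0.48710027,  1.66744998, -0.45530577,
        0.82619953,  0.69097939]), 'joint_velocities': array([-0.00051605,  0.00045752, -0.00167386,  0.00170223,  0.00062908,
        0.00055314, -0.00056274]), 'tau': array([ 1.01287777e-01, -9.66879416e+01,  1.61959988e+01, -3.18786550e+01,
       -1.68260741e-01, -8.19848645e-01,  9.41805920e-03]), 'ee_pos': array([ 0.58275207, -0.30379521,  0.04818425]), 'orientation': array([-1.57092759e+00, -7.43562617e-04, -8.90502445e-02]), 'force': array([-3.34447051,  1.92325061,  6.22531896]), 'wrist_torque': array([ 0.24045704,  0.5004823 , -0.06169016]), 'grip_width': 0.014817603997539484}
```

Emit:
apply_moves([
  {"grip": -1,"travel": [0,-0.5,0],"rotation": [0,0,0]},
  {"grip": -1,"travel": [0,-2,0],"rotation": [0,0,0]},
  {"grip": -1,"travel": [0,-6,0],"rotation": [0,0,0]},
  {"grip": -1,"travel": [0,-10,0],"rotation": [0,0,0]},
  {"grip": -1,"travel": [0,-10,0],"rotation": [0,0,0]},
])

```text
t: 6.58
ee_pos: [0.5839, -0.3046, 0.1515]
orientation: [-1.573, -0.005, -0.089]
force: [0.5, -0.3, -3.5]
grip_width: 0.015
```

Run:
```python
from h import *
s=readout.state();print(s['t'],s['ee_pos'],s['orientation'],s['grip_width'],s['force'])
im=cv2.cvtColor(optics.read_camera('wrist'),cv2.COLOR_RGB2BGR);cv2.imwrite('pics/w5.png',im)
# tip of pin in tool at z=32+68+3, axis ~+3mm ahead
i=optics.camera_info('wrist');H=i['hand_eye']
for q in((0,.003,.103),(0,.003,.035)):
    c=H[:3,:3].T@(np.array(q)-H[:3,3]);print(i['fx']*c[0]/c[2]+i['cx'],i['fy']*c[1]/c[2]+i['cy'])
# approach pose numbers
Y=YAW;print(delta((.509-.12*-np.sin(.278),.105-.17*np.cos(.278),.15),(-np.pi/2,0,.278)))
```

```text
6.575 [ 0.58388198 -0.30461867  0.15147248] [-1.57251424 -0.00540858 -0.0891621 ] 0.014950780393158128 [ 0.46130205 -0.3191529  -3.54745765]
317.35509411708944 47.321644218196866
317.5068288699013 204.29121013721857
([-6.29, -0.1, 24.08], [0.07, -21.03, 0.16])
```

View pics/w5.png

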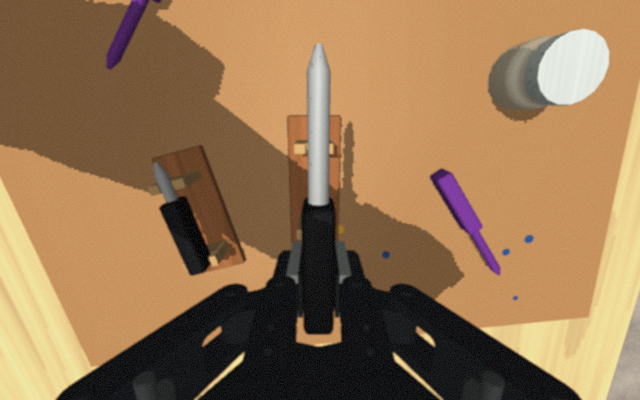

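The pin is held straight: tip at px (319,43), shoulder at (318,203). Now I'll carry it high to view the lug block from two places on either side of the hole line.

Run:
```python
from h import *
s=readout.state();print(s['ee_pos'],s['orientation'])
e=np.array([np.cos(.275),np.sin(.275)]);n=np.array([-e[1],e[0]]);C=np.array([.509,.105])
for dx,dy in((.04,-.09),(-.04,-.09)):
    p=C+dx*e+dy*n;print(p,delta((*p,.24),(-np.pi/2,0,.275)))
```

```text
[ 0.58318486 -0.30392467  0.14933951] [-1.57147465 -0.00291531 -0.08896758]
[0.57193623 0.02924361] ([-4.05, -9.1, 33.08], [0.07, -20.85, 0.16])
[0.49494222 0.00751985] ([-11.53, -9.12, 30.23], [0.07, -20.85, 0.16])
```

Emit:
apply_moves([
  {"grip": -1,"travel": [0,-4.0,3.5],"rotation": [0,-4,0]},
  {"grip": -1,"travel": [-1,-7.0,8.5],"rotation": [0,-8,0]},
  {"grip": -1,"travel": [-2,-9.1,14],"rotation": [0,-12,0]},
  {"grip": -1,"travel": [-3,-9.1,19.5],"rotation": [0,-16,0]},
  {"grip": -1,"travel": [-4,-9.1,25],"rotation": [0,-20.8,0]},
])

```text
t: 7.25
ee_pos: [0.5642, -0.0491, 0.238]
orientation: [-1.571, 0.001, 0.277]
force: [0.9, -0.6, -2.0]
grip_width: 0.0148
```

Run:
```python
from h import *
s=readout.state();print(s['ee_pos'],s['orientation'])
e=np.array([np.cos(.275),np.sin(.275)]);n=np.array([-e[1],e[0]]);C=np.array([.509,.105])
for dx,dy in((.04,-.09),(-.04,-.09)):
    p=C+dx*e+dy*n;print(p,delta((*p,.24),(-np.pi/2,0,.275)))
```

```text
[ 0.56420779 -0.04914161  0.23798007] [-1.57058705e+00  5.70002618e-04  2.76730162e-01]
[0.57193623 0.02924361] ([2.88, -0.2, 7.33], [-0.01, 0.1, -0.03])
[0.49494222 0.00751985] ([-5.12, -0.2, 7.34], [-0.01, 0.1, -0.03])
```

Emit:
apply_moves([
  {"grip": -1,"travel": [1.5,-0.2,3.6],"rotation": [0,0,0]},
  {"grip": -1,"travel": [2.9,-0.2,7.3],"rotation": [0,0,0]},
  {"grip": -1,"travel": [2.9,-0.2,7.3],"rotation": [0,0,0]},
  {"grip": -1,"travel": [2.9,-0.2,7.3],"rotation": [0,0,0]},
  {"grip": -1,"travel": [2.9,-0.2,7.3],"rotation": [0,0,0]},
])

```text
t: 7.88
ee_pos: [0.5729, 0.0258, 0.2401]
orientation: [-1.571, 0.0, 0.272]
force: [0.1, 0.3, -1.5]
grip_width: 0.0147
```

```bash
cat > shot.py <<'E'
from h import *;import json,sys
s=readout.state();im=cv2.cvtColor(optics.read_camera('wrist'),cv2.COLOR_RGB2BGR)
cv2.imwrite(f'pics/{sys.argv[1]}.png',im);json.dump({k:list(s[k]) for k in('ee_pos','orientation')},open(f'pics/{sys.argv[1]}.json','w'))
print(s['t'],s['ee_pos'],s['orientation'],np.abs(s['joint_velocities']).max().round(3))
E
python3 shot.py a
```

```text
7.875 [0.5729354  0.0257952  0.24013632] [-1.57113533e+00  4.68525466e-04  2.72305796e-01] 0.004
```

Emit:
apply_moves([
  {"grip": -1,"travel": [-4,0,0],"rotation": [0,0,0]},
  {"grip": -1,"travel": [-8,0,0],"rotation": [0,0,0]},
  {"grip": -1,"travel": [-8,0,0],"rotation": [0,0,0]},
  {"grip": -1,"travel": [-8,0,0],"rotation": [0,0,0]},
  {"grip": -1,"travel": [-8,0,0],"rotation": [0,0,0]},
])

```text
t: 8.55
ee_pos: [0.4966, 0.0054, 0.2403]
orientation: [-1.571, -0.0, 0.274]
force: [0.6, 0.0, -1.4]
grip_width: 0.015
```

```bash
python3 shot.py b
python3 - <<'E'
import cv2,numpy as np
a,b=[cv2.imread(f'pics/{n}.png') for n in'ab']
cv2.imwrite('pics/ab.png',np.hstack([cv2.resize(i[0:300,170:470],(400,400),interpolation=cv2.INTER_CUBIC) for i in(a,b)]))
E
```

```text
8.55 [0.49664888 0.00538142 0.24028352] [-1.57117741e+00 -5.95389642e-05  2.73921387e-01] 0.003
```

View pics/ab.png

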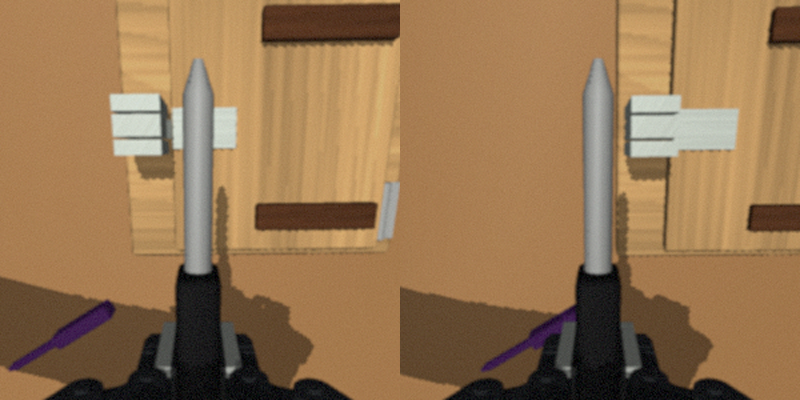

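The crops show the pin straight and the lug block clear on either side of it. Next: per-row edges of the two lug tops, put on z = 0.101, against the pin's midline in the same pictures.

```bash
cat > meas.py <<'E'
from h import *;import json
for n,roi in(('a',(240,60,60,70)),('b',(320,60,60,70))):
    im=cv2.imread(f'pics/{n}.png');s=json.load(open(f'pics/{n}.json'));W=cam('wrist',s);A,p=pose(s)
    x,y,w,h=roi;c=cv2.cvtColor(im[y:y+h,x:x+w],cv2.COLOR_BGR2HSV);m=(c[...,1]<60)&(c[...,2]>160)
    print(n);rows=[]
    for r in range(h):
        k=np.where(m[r])[0]
        if len(k)>20: rows.append((y+r,x+k[0]-.5,x+k[-1]+.5,len(k)))
    print([(a,b,d) for a,b,d,_ in rows])
    good=[q for q in rows if 30<=q[3]<=46]
    T=lambda u,v:(A.T@(onz(W,(u,v),.101)-p))
    L=np.array([T(q[1],q[0]) for q in good]);Rr=np.array([T(q[2],q[0]) for q in good])
    for nm,E in(('L',L),('R',Rr)):
        k=np.polyfit(E[:,2],E[:,0],1);print(nm,'toolx at mid',np.polyval(k,E[:,2].mean())*1000,'slope',k[0])
    print('width',1000*np.median(Rr[:,0]-L[:,0]),'z range',L[:,2].min()*1000,L[:,2].max()*1000)
    hh,ss=pinpts(im,(285,30,70,190));ss=ss[12:-6]
    i=optics.camera_info('wrist');H=i['hand_eye'];Wt=(i,H[:3,:3],H[:3,3])
    S=[]
    for u,v,_ in ss:
        q,d=ray(Wt,(u,v));S.append(q+d*(.003-q[1])/d[1])
    S=np.array(S);k=np.polyfit(S[:,2],S[:,0],1);print('pin toolx at z=35,103',np.polyval(k,[.035,.103])*1000,'tip row',ss[0],S[:,2].min(),S[:,2].max())
E
python3 meas.py
```

```text
a
[(70, np.float64(253.5), np.float64(288.5)), (71, np.float64(251.5), np.float64(289.5)), (72, np.float64(251.5), np.float64(289.5)), (73, np.float64(251.5), np.float64(288.5)), (74, np.float64(251.5), np.float64(289.5)), (75, np.float64(251.5), np.float64(289.5)), (76, np.float64(252.5), np.float64(289.5)), (77, np.float64(252.5), np.float64(289.5)), (78, np.float64(252.5), np.float64(289.5)), (79, np.float64(252.5), np.float64(289.5)), (80, np.float64(252.5), np.float64(289.5)), (81, np.float64(252.5), np.float64(299.5)), (82, np.float64(252.5), np.float64(299.5)), (85, np.float64(254.5), np.float64(299.5)), (86, np.float64(253.5), np.float64(299.5)), (87, np.float64(252.5), np.float64(299.5)), (88, np.float64(252.5), np.float64(299.5)), (89, np.float64(252.5), np.float64(299.5)), (90, np.float64(253.5), np.float64(299.5)), (91, np.float64(253.5), np.float64(299.5)), (92, np.float64(253.5), np.float64(299.5)), (93, np.float64(253.5), np.float64(299.5)), (94, np.float64(253.5), np.float64(289.5)), (95, np.float64(253.5), np.float64(289.5)), (96, np.float64(253.5), np.float64(289.5)
[... 2502 characters left out ...]
oat64(319.5), np.float64(379.5)), (110, np.float64(319.5), np.float64(379.5)), (111, np.float64(319.5), np.float64(379.5)), (112, np.float64(319.5), np.float64(379.5)), (113, np.float64(319.5), np.float64(378.5)), (114, np.float64(319.5), np.float64(378.5)), (115, np.float64(319.5), np.float64(378.5)), (116, np.float64(319.5), np.float64(377.5)), (117, np.float64(319.5), np.float64(375.5))]
L toolx at mid 1.559954571689934 slope -0.0012640446883237272
R toolx at mid 54.65058101915549 slope -0.050573503965813255
width 53.14651494662095 z range 73.93224073550267 110.41414093164657
pin toolx at z=35,103 [0.53342112 0.55417422] tip row [319.5  57.   14. ] 0.037076030821895554 0.09931364073098145
```

```bash
sed -i "s/(240,60,60,70)/(240,60,52,70)/;s/(320,60,60,70)/(335,60,70,70)/;s/^    print(\[(a,b,d).*$//;s/good=.*/good=[q for q in rows if 30<=q[3]<=44 and (71<=q[0]<=80 or 107<=q[0]<=115)]/" meas.py; python3 meas.py
```

```text
a
L toolx at mid -57.02332118643871 slope -0.008505826822809147
R toolx at mid -24.59704498124033 slope -0.0017251043583995786
width 32.375197821431335 z range 74.80880365069983 111.18602661003992
pin toolx at z=35,103 [ 0.86747659 -0.7716391 ] tip row [319.5  57.   14. ] 0.037076030821895554 0.09931364073098145
b
L toolx at mid 22.350953872161163 slope -0.003281498066203485
R toolx at mid 54.73530878838654 slope -0.011709764632268783
width 32.299546868778435 z range 74.79548123222445 110.41606603204804
pin toolx at z=35,103 [0.53342112 0.55417422] tip row [319.5  57.   14. ] 0.037076030821895554 0.09931364073098145
```

```bash
cat > tgt.py <<'E'
from h import *;import sys
C=np.array([.5081,.1047]);n=np.array([-np.sin(.279),np.cos(.279)])
s=readout.state();print(s['t'],s['ee_pos'],s['orientation'],s['force'].round(1),s['grip_width'])
for a in sys.argv[1:]:
    d,z=map(float,a.split(','));print(a,delta((*(C-d*n),z),(-np.pi/2,0,.279)))
E
python3 tgt.py .135,.12 .135,.0882
```

```text
8.6 [0.49656422 0.00535171 0.2401786 ] [-1.57123095e+00  2.01609530e-04  2.73905198e-01] [ 0.3  0.6 -1.8] 0.01491545660750862
.135,.12 ([3.87, 12.02, -4.24], [0.02, -0.29, -0.01])
.135,.0882 ([3.87, 15.2, -4.24], [0.02, -0.29, -0.01])
```

Emit:
apply_moves([
  {"grip": -1,"travel": [0,0,-4.2],"rotation": [0,0,0]},
  {"grip": -1,"travel": [1.9,3,-4.2],"rotation": [0,-0.3,0]},
  {"grip": -1,"travel": [3.9,8,-4.2],"rotation": [0,-0.3,0]},
  {"grip": -1,"travel": [3.9,13,-4.2],"rotation": [0,-0.3,0]},
  {"grip": -1,"travel": [3.9,15.2,-4.2],"rotation": [0,-0.3,0]},
])

```text
t: 9.22
ee_pos: [0.5441, -0.0246, 0.0852]
orientation: [-1.571, 0.004, 0.279]
force: [-0.2, -0.2, -1.0]
grip_width: 0.015
```

Emit:
apply_moves([
  {"grip": -1,"travel": [0,0,0],"rotation": [0,0,0]},
  {"grip": -1,"travel": [0,0,0],"rotation": [0,0,0]},
])

```text
t: 9.48
ee_pos: [0.5457, -0.0246, 0.0892]
orientation: [-1.571, -0.001, 0.279]
force: [-0.9, -0.2, -0.8]
grip_width: 0.0147
```

```bash
python3 tgt.py .135,.0882
python3 - <<'E'
from h import *
im=cv2.cvtColor(optics.read_camera('side'),cv2.COLOR_RGB2BGR);cv2.imwrite('pics/s6.png',im)
im2=cv2.cvtColor(optics.read_camera('wrist'),cv2.COLOR_RGB2BGR);cv2.imwrite('pics/w6.png',im2)
S=cam('side');n=np.array([-np.sin(.279),np.cos(.279)]);C=np.array([.5081,.1047]);A,p=pose()
for nm,X in dict(hole=[*(C-.019*n),.085],lugtop=[*(C-.019*n),.101],tip=A@[0,.0032,.104]+p).items():print(nm,proj(S,X))
c=cv2.resize(im[140:250,240:350],(600,600),interpolation=cv2.INTER_CUBIC);cv2.imwrite('pics/s6c.png',np.clip(c*1.3,0,255))
E
```

```text
9.475 [ 0.54569011 -0.02460428  0.0892228 ] [-1.57126018e+00 -1.00507972e-03  2.79167490e-01] [-0.9 -0.2 -0.8] 0.014711269907765617
.135,.0882 ([-0.05, 0.1, -0.03], [0.03, 0.01, 0.06])
hole [299.92608643 198.22284283]
lugtop [299.73948736 193.65835831]
tip [301.6504996  201.13566066][ WARN:0@0.720] global loadsave.cpp:1063 imwrite_ Unsupported depth image for selected encoder is fallbacked to CV_8U.
```

View pics/s6c.png

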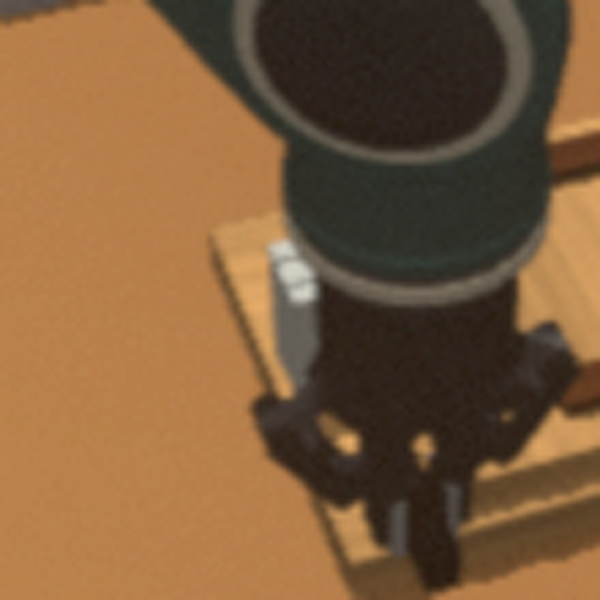

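The side view is blocked by the arm, so I'll correct the residual and insert slowly, watching the force.

Emit:
apply_moves([
  {"grip": -1,"travel": [-0.05,0.1,0],"rotation": [0,0,0]},
  {"grip": -1,"travel": [-0.05,0.1,0.5],"rotation": [0,0,0]},
  {"grip": -1,"travel": [-0.05,0.1,0.9],"rotation": [0,0,0]},
  {"grip": -1,"travel": [-0.05,0.1,0.9],"rotation": [0,0,0]},
])

```text
t: 10.07
ee_pos: [0.542, -0.0155, 0.0874]
orientation: [-1.571, -0.0, 0.28]
force: [0.3, -0.9, -1.6]
grip_width: 0.015
```

```bash
python3 tgt.py .126,.0882
```

```text
10.075 [ 0.54195833 -0.01547561  0.08737005] [-1.57071570e+00 -3.37088623e-05  2.79961941e-01] [ 0.3 -0.9 -1.6] 0.015049003145558812
.126,.0882 ([0.05, -0.08, -0.11], [-0.0, 0.06, 0.0])
```

Emit:
apply_moves([
  {"grip": -1,"travel": [0.03,-0.05,0],"rotation": [0,0,0]},
  {"grip": -1,"travel": [0.03,-0.05,0],"rotation": [0,0,0]},
  {"grip": -1,"travel": [0.03,-0.05,0],"rotation": [0,0,0]},
])

```text
t: 10.45
ee_pos: [0.5423, -0.016, 0.0878]
orientation: [-1.571, 0.0, 0.279]
force: [0.5, -0.1, -1.2]
grip_width: 0.0151
```

```bash
python3 tgt.py .126,.0882
```

```text
10.45 [ 0.54233025 -0.01604868  0.08781941] [-1.57090836e+00  1.58078784e-05  2.78987914e-01] [ 0.5 -0.1 -1.2] 0.015080051049453732
.126,.0882 ([0.03, -0.04, -0.05], [0.01, -0.0, -0.0])
```

Within 0.5 mm. Now advance.

Emit:
apply_moves([
  {"grip": -1,"travel": [0.03,-0.04,0.3],"rotation": [0,0,0]},
  {"grip": -1,"travel": [0.03,-0.04,0.6],"rotation": [0,0,0]},
  {"grip": -1,"travel": [0.03,-0.04,0.9],"rotation": [0,0,0]},
  {"grip": -1,"travel": [0.03,-0.04,0.9],"rotation": [0,0,0]},
])

```text
t: 10.95
ee_pos: [0.5401, -0.0069, 0.0882]
orientation: [-1.571, 0.0, 0.28]
force: [-0.4, 0.6, -1.9]
grip_width: 0.015
```

```bash
python3 tgt.py .117,.0882
```

```text
10.95 [ 0.54005229 -0.00685853  0.08819847] [-1.57078158e+00  5.67250956e-05  2.79686790e-01] [-0.4  0.6 -1.9] 0.014979192659037912
.117,.0882 ([0.0, -0.0, -0.1], [-0.0, 0.04, -0.0])
```

Emit:
apply_moves([
  {"grip": -1,"travel": [0,0,0.3],"rotation": [0,0,0]},
  {"grip": -1,"travel": [0,0,0.6],"rotation": [0,0,0]},
  {"grip": -1,"travel": [0,0,0.9],"rotation": [0,0,0]},
  {"grip": -1,"travel": [0,0,1.2],"rotation": [0,0,0]},
  {"grip": -1,"travel": [0,0,1.2],"rotation": [0,0,0]},
])

```text
t: 11.58
ee_pos: [0.5368, 0.0046, 0.0882]
orientation: [-1.571, 0.0, 0.28]
force: [-0.0, -0.3, -1.7]
grip_width: 0.0147
```

```bash
python3 tgt.py .104,.0882; python3 shot.py w7
python3 - <<'E'
from h import *
h,s=pinpts(cv2.imread('pics/w7.png'),(285,0,70,230));print(h[:2],s[0],s[-1])
E
```

```text
11.575 [0.53678512 0.00463785 0.08823124] [-1.57080352e+00  1.53773904e-05  2.79651651e-01] [-0.  -0.3 -1.7] 0.014742203747444999
.104,.0882 ([-0.0, 0.0, 0.01], [0.0, 0.04, -0.0])
11.575 [0.53678512 0.00463785 0.08823124] [-1.57080352e+00  1.53773904e-05  2.79651651e-01] 0.006
[[330.5 199.    2. ]
 [321.6 200.    5. ]] [326.57894737  62.          38.        ] [319. 206.  11.]
```

Emit:
apply_moves([
  {"grip": -1,"travel": [0,0,0.5],"rotation": [0,0,0]},
  {"grip": -1,"travel": [0,0,1.0],"rotation": [0,0,0]},
  {"grip": -1,"travel": [0,0,1.5],"rotation": [0,0,0]},
  {"grip": -1,"travel": [0,0,2.0],"rotation": [0,0,0]},
  {"grip": -1,"travel": [0,0,2.5],"rotation": [0,0,0]},
])

```text
t: 12.25
ee_pos: [0.5298, 0.0288, 0.0882]
orientation: [-1.571, 0.0, 0.279]
force: [-0.0, -0.7, -1.1]
grip_width: 0.0151
```

Emit:
apply_moves([
  {"grip": -1,"travel": [0,0,0.5],"rotation": [0,0,0]},
  {"grip": -1,"travel": [0,0,1.0],"rotation": [0,0,0]},
  {"grip": -1,"travel": [0,0,1.5],"rotation": [0,0,0]},
  {"grip": -1,"travel": [0,0,2.0],"rotation": [0,0,0]},
])

```text
t: 12.75
ee_pos: [0.5243, 0.0479, 0.0882]
orientation: [-1.571, -0.0, 0.279]
force: [0.0, -0.4, -1.3]
grip_width: 0.015
```

```bash
python3 tgt.py .0545,.0882
```

```text
12.75 [0.52434195 0.04792347 0.08823266] [-1.57086543e+00 -3.23214698e-05  2.79164131e-01] [ 0.  -0.4 -1.3] 0.014968145983959697
.0545,.0882 ([0.0, 0.0, 0.46], [0.0, 0.01, 0.0])
```

Remaining: about 4.6 mm. I'll push to contact.

Emit:
apply_moves([
  {"grip": -1,"travel": [0,0,0.2],"rotation": [0,0,0]},
  {"grip": -1,"travel": [0,0,0.4],"rotation": [0,0,0]},
  {"grip": -1,"travel": [0,0,0.6],"rotation": [0,0,0]},
  {"grip": -1,"travel": [0,0,0.6],"rotation": [0,0,0]},
])

```text
t: 13.25
ee_pos: [0.5233, 0.0513, 0.0883]
orientation: [-1.573, -0.001, 0.277]
force: [2.7, -12.3, -3.3]
grip_width: 0.0147
```

```bash
python3 tgt.py .0545,.0882
```

```text
13.25 [0.5232928  0.05132837 0.08833512] [-1.57328282e+00 -5.95287360e-04  2.77328628e-01] [  2.7 -12.3  -3.3] 0.014695873766702384
.0545,.0882 ([0.01, 0.01, 0.1], [0.14, -0.1, 0.03])
```

Emit:
apply_moves([
  {"grip": -1,"travel": [0,0,0.2],"rotation": [0,0,0]},
  {"grip": -1,"travel": [0,0,0.2],"rotation": [0,0,0]},
  {"grip": -1,"travel": [0,0,-0.1],"rotation": [0,0,0]},
  {"grip": 0.2,"travel": [0,0,-0.1],"rotation": [0,0,0]},
  {"grip": 0.2,"travel": [0,0,-0.1],"rotation": [0,0,0]},
])

```text
t: 13.88
ee_pos: [0.523, 0.0528, 0.0882]
orientation: [-1.571, -0.0, 0.28]
force: [-0.4, -0.1, 0.4]
grip_width: 0.0501
```

Emit:
apply_moves([
  {"grip": 0.2,"travel": [0,0,0],"rotation": [0,0,0]},
  {"grip": 0.2,"travel": [0,-1,0],"rotation": [0,0,0]},
  {"grip": 0.2,"travel": [0,-4,0],"rotation": [0,0,0]},
  {"grip": 0.2,"travel": [0,-9,0],"rotation": [0,0,0]},
  {"grip": 0.2,"travel": [0,-13,0],"rotation": [0,0,0]},
])

```text
t: 14.5
ee_pos: [0.5231, 0.0523, 0.2207]
orientation: [-1.571, -0.001, 0.279]
force: [0.2, 1.3, 0.7]
grip_width: 0.0512
```

```bash
python3 tgt.py .0545,.22; python3 shot.py w8
python3 - <<'E'
from h import *
im=cv2.cvtColor(optics.read_camera('side'),cv2.COLOR_RGB2BGR);cv2.imwrite('pics/s8.png',im)
w=cv2.imread('pics/w8.png')
o=np.zeros((400,800,3),'uint8');o[:,:400]=cv2.resize(w[0:260,190:450],(400,400),interpolation=cv2.INTER_CUBIC)
o[:,400:]=cv2.resize(im[140:250,265:375],(400,400),interpolation=cv2.INTER_CUBIC)
cv2.imwrite('pics/m8.png',o)
E
```

```text
14.5 [0.52312373 0.05230039 0.22067089] [-1.57096689e+00 -1.09293992e-03  2.78957720e-01] [0.2 1.3 0.7] 0.05122788466226933
.0545,.22 ([-0.0, 0.07, 0.0], [0.01, -0.0, 0.06])
14.5 [0.52312373 0.05230039 0.22067089] [-1.57096689e+00 -1.09293992e-03  2.78957720e-01] 0.655
```

View pics/m8.png

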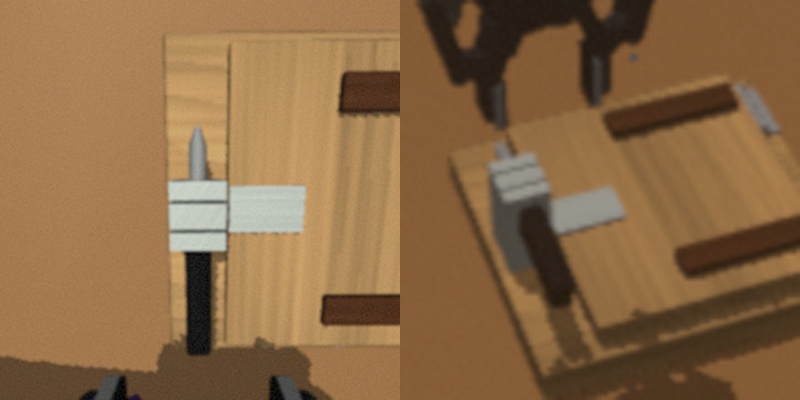

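The pin is through all three plates, with the handle at the lug's near edge and the tip out the far side. One numeric check of the seating before handing in.

Run:
```python
from h import *;import json
W=cam('wrist',json.load(open('pics/w8.json')));n=np.array([-np.sin(.279),np.cos(.279)])
k=260/400;px=lambda x,y:(190+x*k,y*k)
lo=onz(W,px(198,251),.101)[:2]@n;hi=onz(W,px(198,181),.101)[:2]@n
ta=onz(W,px(198,354),.097)[:2]@n;ti=onz(W,px(198,126),.085)[:2]@n
print('block',(hi-lo)*1e3,'outer face to handle end (70 if seated)',(lo-ta)*1e3,'tip out (30)',(ti-hi)*1e3)
```

```text
block 38.50944816847249 outer face to handle end (70 if seated) 65.99034029231733 tip out (30) 29.26418730723696
```

```bash
python3 shot.py w9
python3 - <<'E'
from h import *;import json
im=cv2.imread('pics/w9.png');W=cam('wrist',json.load(open('pics/w9.json')));n=np.array([-np.sin(.279),np.cos(.279)])
g=cv2.cvtColor(im,cv2.COLOR_BGR2HSV).astype(int)
c=[316,319,322]
for u in c: print(u,[(v,int(g[v,u,1]),int(g[v,u,2])) for v in list(range(76,90))+list(range(112,122))+list(range(156,172))+list(range(224,236))])
E
```

```text
14.6 [0.52477288 0.0525009  0.22272249] [-1.57065849 -0.00651472  0.27897024] 0.07
316 [(76, 123, 203), (77, 123, 195), (78, 122, 196), (79, 123, 189), (80, 125, 191), (81, 113, 190), (82, 80, 172), (83, 25, 156), (84, 9, 149), (85, 7, 154), (86, 3, 159), (87, 2, 158), (88, 2, 154), (89, 6, 157), (112, 6, 160), (113, 5, 158), (114, 6, 160), (115, 6, 161), (116, 8, 160), (117, 8, 170), (118, 14, 195), (119, 16, 210), (120, 14, 205), (121, 13, 209), (156, 14, 204), (157, 14, 201), (158, 16, 203), (159, 12, 207), (160, 12, 207), (161, 15, 189), (162, 12, 127), (163, 18, 56), (164, 26, 29), (165, 48, 16), (166, 9, 28), (167, 27, 28), (168, 32, 32), (169, 49, 31), (170, 61, 25), (171, 29, 26), (224, 81, 22), (225, 58, 31), (226, 9, 27), (227, 64, 20), (228, 20, 25), (229, 67, 42), (230, 145, 67), (231, 135, 91), (232, 126, 95), (233, 141, 94), (234, 134, 93), (235, 122, 96)]
319 [(76, 122, 200), (77, 125, 198), (78, 126, 193), (79, 123, 190), (80, 124, 191), (81, 122, 197), (82, 128, 193), (83, 121, 200), (84, 121, 196), (85, 116, 191), (86, 110, 183), (87, 100, 171), (88, 99, 162), (89, 
[... 728 characters left out ...]
202), (84, 123, 201), (85, 122, 205), (86, 118, 206), (87, 125, 200), (88, 122, 203), (89, 124, 201), (112, 105, 107), (113, 118, 104), (114, 115, 106), (115, 89, 97), (116, 37, 109), (117, 12, 151), (118, 13, 198), (119, 13, 210), (120, 16, 212), (121, 14, 205), (156, 18, 198), (157, 14, 202), (158, 14, 202), (159, 14, 201), (160, 14, 200), (161, 13, 180), (162, 12, 128), (163, 13, 61), (164, 59, 26), (165, 30, 17), (166, 85, 24), (167, 91, 14), (168, 71, 18), (169, 100, 23), (170, 89, 20), (171, 40, 19), (224, 11, 24), (225, 69, 26), (226, 118, 13), (227, 58, 22), (228, 113, 34), (229, 130, 55), (230, 138, 83), (231, 125, 98), (232, 135, 96), (233, 121, 97), (234, 133, 96), (235, 137, 97)]
```

Run:
```python
from h import *;import json
W=cam('wrist',json.load(open('pics/w9.json')));n=np.array([-np.sin(.279),np.cos(.279)])
y=lambda u,v,z:onz(W,(u,v),z)[:2]@n*1e3
lo,hi=y(317,162.3,.101),y(317,117.2,.101)
print('block',hi-lo,'to handle end',lo-y(318,229.5,.097),lo-y(318,229.5,.092),'tip out',y(316,82,.085)-hi, y(316,82,.086)-hi)
im=cv2.cvtColor(optics.read_camera('top'),cv2.COLOR_RGB2BGR)
```

```text
block 38.436367859522136 to handle end 66.64631178371278 68.82451202769496 tip out 29.057558348429925 28.964376621653145
```

The measured lengths all come out a little short: tip 29 mm out of 30, handle end 67–69 mm out of 70. That leaves up to about 1 mm of gap unresolved. I'll close the fingers and nudge the handle's end to be sure it is seated.

```bash
python3 tgt.py .128,.22 .128,.092 .104,.092
```

```text
14.7 [0.52315055 0.05264216 0.21896597] [-1.57049844e+00 -1.54310021e-03  2.79534390e-01] [ 0.5  0.3 -0.7] 0.05143857924113025
.128,.22 ([-0.02, -0.11, -7.38], [-0.02, 0.03, 0.09])
.128,.092 ([-0.04, 12.69, -7.38], [-0.02, 0.03, 0.09])
.104,.092 ([-0.04, 12.7, -4.98], [-0.02, 0.03, 0.09])
```

Emit:
apply_moves([
  {"grip": -1,"travel": [0,0,-4],"rotation": [0,0,0]},
  {"grip": -1,"travel": [0,0,-7.4],"rotation": [0,0,0]},
  {"grip": -1,"travel": [0,5,-7.4],"rotation": [0,0,0]},
  {"grip": -1,"travel": [0,10,-7.4],"rotation": [0,0,0]},
  {"grip": -1,"travel": [0,12.7,-7.4],"rotation": [0,0,0]},
])

```text
t: 15.32
ee_pos: [0.5416, -0.0189, 0.0879]
orientation: [-1.57, 0.004, 0.279]
force: [0.3, -0.9, 0.2]
grip_width: 0.0
```

Emit:
apply_moves([
  {"grip": -1,"travel": [0,0,0],"rotation": [0,0,0]},
  {"grip": -1,"travel": [0,0,0.8],"rotation": [0,0,0]},
  {"grip": -1,"travel": [0,0,1.6],"rotation": [0,0,0]},
  {"grip": -1,"travel": [0,0,2.2],"rotation": [0,0,0]},
  {"grip": -1,"travel": [0,0,2.4],"rotation": [0,0,0]},
])

```text
t: 15.95
ee_pos: [0.5369, 0.0051, 0.0916]
orientation: [-1.571, -0.001, 0.28]
force: [-0.1, -0.1, 0.2]
grip_width: 0.0002
```

```bash
python3 tgt.py .1,.092
```

```text
15.95 [0.53686449 0.00510681 0.09164299] [-1.57071996e+00 -6.71534902e-04  2.80098480e-01] [-0.1 -0.1  0.2] 0.0001835641574992691
.1,.092 ([-0.02, -0.04, 0.37], [-0.0, 0.06, 0.04])
```

Emit:
apply_moves([
  {"grip": -1,"travel": [0,0,0.2],"rotation": [0,0,0]},
  {"grip": -1,"travel": [0,0,0.4],"rotation": [0,0,0]},
  {"grip": -1,"travel": [0,0,0.4],"rotation": [0,0,0]},
])

```text
t: 16.32
ee_pos: [0.536, 0.0074, 0.0914]
orientation: [-1.572, -0.001, 0.278]
force: [1.8, -4.1, 1.2]
grip_width: -0.0001
```

Emit:
apply_moves([
  {"grip": -1,"travel": [0,0,0.15],"rotation": [0,0,0]},
  {"grip": -1,"travel": [0,0,0.15],"rotation": [0,0,0]},
])

```text
t: 16.58
ee_pos: [0.536, 0.0077, 0.0916]
orientation: [-1.573, -0.001, 0.277]
force: [2.9, -11.6, 2.6]
grip_width: -0.0002
```

Emit:
apply_moves([
  {"grip": -1,"travel": [0,0,0.15],"rotation": [0,0,0]},
  {"grip": -1,"travel": [0,0,0.15],"rotation": [0,0,0]},
])

```text
t: 16.82
ee_pos: [0.536, 0.008, 0.0919]
orientation: [-1.575, -0.002, 0.276]
force: [4.8, -18.2, 3.9]
grip_width: -0.0002
```

Force climbs to 18 N with almost no travel, so the handle is hard against the lug. Retreating.

Emit:
apply_moves([
  {"grip": -1,"travel": [0,0,-1],"rotation": [0,0,0]},
  {"grip": -1,"travel": [0,0,-3],"rotation": [0,0,0]},
  {"grip": -1,"travel": [0,-5,-3],"rotation": [0,0,0]},
  {"grip": -1,"travel": [0,-11,-3],"rotation": [0,0,0]},
  {"grip": -1,"travel": [0,-15,-3],"rotation": [0,0,0]},
])

```text
t: 17.45
ee_pos: [0.5434, -0.018, 0.2437]
orientation: [-1.571, -0.002, 0.279]
force: [0.3, -0.2, -0.9]
grip_width: 0.0001
```

Emit:
apply_moves([
  {"grip": -1,"travel": [0,0,0],"rotation": [0,0,0]},
  {"grip": -1,"travel": [0,0,0],"rotation": [0,0,0]},
])

```text
t: 17.7
ee_pos: [0.5428, -0.0176, 0.2405]
orientation: [-1.57, 0.001, 0.279]
force: [0.4, -0.1, -1.5]
grip_width: -0.0001
```

```bash
python3 shot.py w10
python3 - <<'E'
from h import *
w=cv2.imread('pics/w10.png');im=cv2.cvtColor(optics.read_camera('side'),cv2.COLOR_RGB2BGR)
o=np.zeros((400,800,3),'uint8');o[:,:400]=cv2.resize(w[0:260,190:450],(400,400),interpolation=cv2.INTER_CUBIC)
o[:,400:]=cv2.resize(im[140:250,265:375],(400,400),interpolation=cv2.INTER_CUBIC)
cv2.imwrite('pics/m10.png',o)
E
```

```text
17.7 [ 0.54275706 -0.0176209   0.2404727 ] [-1.57039730e+00  8.74110385e-04  2.79457617e-01] 0.017
```

View pics/m10.png

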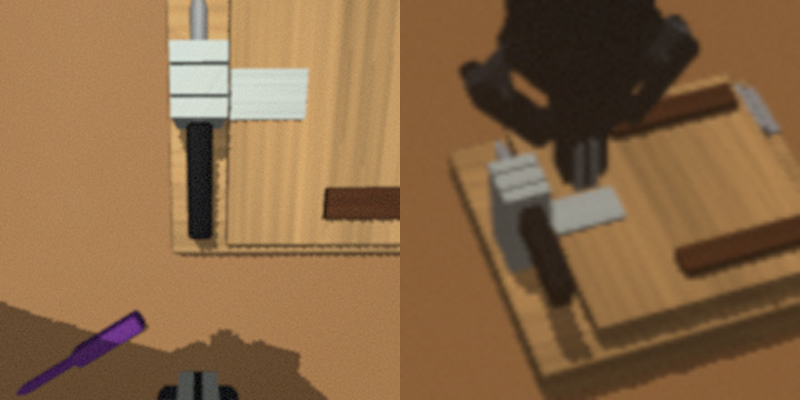

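The handle (crop 198,125–238) butts against the lug's outer face with no gap, the tip shows beyond the far lug, the lid is closed and the robot is clear. Handing in.

```bash
python3 -c "
from plant import ticket;print(ticket.close_job())"
```

```text
the job is handed in; nothing more can be done
None
```

The lid is closed and the long pin is locked through both lugs and the tongue. I handed the job in at about 17.7 s, with the arm clear and touching nothing.

- **Lid:** I pushed it shut with closed fingertips. At the stop the force briefly reached 78 N on the fingertips, more than planned but below the 120 N wrist limit. The tops of the tongue and lugs then lined up.
- **Pin:** I took the long pin from its cradle, the one nearer the far edge of the table. It went through with almost no force until the handle met the lug. After letting go I nudged the end of the handle, and the force rose to 18 N with about 0.6 mm of travel, so it is seated. The last picture shows no gap at the lug.
- **Check that disagreed:** before the nudge, camera measurements put the tip about 29 mm beyond the far lug (30 expected). The handle end measured about 67–69 mm from the near lug (70 expected). I put this down to camera scale and the handle drooping slightly in the hole, and did not measure it again after the nudge.
- **Heights:** the two wrist views were too close together to give the tip height (17 mm, implausible). I used the top and side cameras (46.5 mm) and the text's 45 mm instead.
- **Other things:** I never reached for the short pin, paint bottle, jar, brush or purple look-alikes. I did not check their positions again at the end.

I viewed 11 pictures, one over the budget.

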